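# Load the specimen dish and hold the cam-lift stage at its top

## Task

Put the small white porcelain dish, open side up, flat on the round black stage inside its raised rim, and let go of it; handle it gently, pinching it with no more than about 40 N and setting it down without dropping it or pressing it down hard. Then swing the stage's cam lever up from its low side until it stands straight up, where the cam lifts the stage highest, and finish while holding it there: the lever springs back if it is let go, and the stage sinks again if it goes past the top. Leave the bottle, the tape roll and the tip box where they are.

Things in the scene. Friction and masses are not known exactly. Their poses are not given: they have to be found in the camera images.
- dish: white porcelain specimen dish, a round open cup 50 mm in outer diameter and 24 mm high, wall 4 mm, about 70 g; loose, standing upright on the bench to the robot's right. Origin: centre of its underside; z up. It is fragile.
- stand: cam-lift stage, fixed to the bench but placed and turned differently each time. Dark steel base plate 140 mm (x) by 110 mm (y) by 12 mm, two aluminium cheeks 50 mm long at y = -31 and +31 mm up to 62 mm high carry a level axle along y, 45 mm above the bench. Origin: centre of the underside of the base plate; z up; +y is the side on which the lever sits; the lever leans to -x (roughly towards the robot) at rest.
- stage_floor (a point): centre of the floor of the round black stage, where the underside of the dish comes to rest; straight above the origin of the stand, about 86 mm above the bench with the lever at 0 and 10 mm higher at the top of the cam. The stage is 74 mm in outer diameter; its rim is 4 mm thick, 66 mm in inner diameter and stands 3 mm above the floor.
- handle (a point): middle of the free length of the lever's handle: a black round level bar, 14 mm in diameter, which sticks out along the stand's +y from the end of the lever (from 50 to 122 mm from the stand's middle; this point is at 92 mm), free to be gripped or pushed from above. It moves on a circle of 110 mm radius about the axle: 85 mm above the bench at lever 0, 155 mm with the lever upright. The bar is fixed to the lever and turns with it, so it turns in a grip.
- axle (a point): point on the axle's line (the lever's turning axis, along the stand's y) level with the handle point, 92 mm along +y from the stand's middle, 45 mm above the bench. Fixed to the stand.
- lever (a joint): angle of the cam lever in rad, turning about the stand's y axis. 0: down at its stop, leaning 1.2 rad from upright to the stand's -x side; 1.2: straight up, the cam's highest lift; 1.8: far stop, 0.6 rad past upright to +x, where the stage has sunk by about 3 mm. Starts between 0 and 0.25. Friction 0.15 N m plus a return spring of 0.25 N m per rad towards 0: it takes about 4 N at the handle to reach the top, and let go from there it falls back to below 0.8.
- reagent: bystander: amber bottle with black cap, 44 mm in diameter, 85 mm high, on the left, nearer than the tape roll, of the bench; origin under its centre. Leave alone.
- tape: bystander: pale tape roll lying flat, 84 mm in diameter, 18 mm high, on the left of the bench; origin under its centre. Leave alone.
- tipbox: bystander: blue box with white lid, 80 by 115 by 60 mm, on the right beyond the dish; origin under its centre. Leave alone.
Things that resemble listed ones, but are neither listed nor needed, are in the scene too. Of the things shaped like the dish, the white one is meant.

How it is judged:
On the way, in this order (a step that is already met when the one before it is completed fails the run):
1. the dish stands flat inside the stage's rim, released, with the lever still low (horizontal distance between dish and stage_floor below 0.011 m and z of dish in the frame of stage_floor between -0.003 and 0.002 m and angle between dish's own z axis and vertical below 0.06 rad and contact force between each of the arm, the fingers and dish below 0.1 N and value of joint lever below 0.6 rad), for 0.3 s.
2. the lever is upright, the stage at its highest with the dish on it (value of joint lever between 1.08 and 1.32 rad), for 0.2 s.
At the end, for the whole second after the job is handed in: The robot holds the lever (contact over 0.5 N) still within 0.12 rad of upright (1.2), the stage at its highest; the dish, untouched, stands flat on the stage floor (-3 to +2 mm, 0.06 rad of level) inside the rim (within 11 mm of its middle) (all of step 2 and horizontal distance between dish and stage_floor below 0.011 m and z of dish in the frame of stage_floor between -0.003 and 0.002 m and angle between dish's own z axis and vertical below 0.06 rad and contact force between each of the arm, the fingers and dish below 0.1 N and velocity of joint lever between -0.1 and 0.1 rad/s and contact force between any of the fingers, the arm and stand above 0.5 N); the arm keeps its last pose, push and grip.
It fails at once if the dish is squeezed too hard (over 50 N a finger, 100 N for the two) (contact force between the fingers and dish above 100 N).
It fails at once if the dish is pressed onto the stage with over 30 N (contact force between dish and stand above 30 N).
It fails at once if the dish is dropped (falls free for over 13 mm, faster than 0.5 m/s) (contact force between the fingers and dish below 0.1 N and linear speed of dish above 0.5 m/s).
It fails at once if the bottle, the tape roll or the tip box is moved by over 30 mm (distance of any of reagent, tape, tipbox from where it was at the start of the episode above 0.03 m).
It also fails if it takes over 45 s, if anything falls off the work surface, if the arm or the gripper's body presses on something with over 40 N, if the wrist force passes 120 N, or if a joint passes its speed limit or range.

## Robot

A 6-joint arm with a two-finger parallel gripper is mounted at the origin on the work surface. World frame = base frame: x ahead of the robot, y to its left, z up, the work surface at z = 0. Lengths are in m, angles in rad, forces in N, time in s.
With the tool pointing down it reaches from about 0.35 to 0.875 m from the base axis. Payload 4.2 kg.
Tool frame: the origin (TCP) lies at the very end of the fingers, on their centre line; the grasp point (between the pads) lies 19 mm behind it; z points along the fingers, y is the line along which they close (so a half turn about z gives the same grasp; the last joint's range is limited). The gripper opens to 85 mm and grips with 20 to 120 N. Pads are 22 mm wide; open, the fingers measure 114 mm over their backs; the gripper's body (76 mm by 85 mm) begins 54 mm behind the grasp point. The pads swing forward as they close: fully open they stand 13 mm farther back than shut.
Start: joints at [1.424, 0.385, 0.008, 0, -1.194, -0.259], TCP at [0.247, 0.574, 0.231] pointing down, gripper open.
Joint ranges: [-3.14, 3.14], [-1.21, 2.06], [-1.07, 1.41], [-3.16, 2.05], [-2.99, -0.16], [-3.1, 3.1]. Speed limits (rad/s): [2.79, 2.79, 3.14, 3.14, 3.14, 3.14].

## Interface

Orientations are given as a unit quaternion [w, x, y, z].
In Python, from cell import readout, optics, ticket, finder gives the robot as it stands.
- The arm moves only by the tool apply_moves, never from a script. Its argument "steps" is a list of rows, each a list of 3 entries, a list of its own where there are three numbers: the turn, a rotation vector about the tool's x, y, z in rad, then the shift along the tool's x, y, z in m, then the finger opening in m, from 0 to 0.0854. In form: [[[ax, ay, az], [tx, ty, tz], hand], ...]. A call has 1 to 8 rows; each row is the pose to reach, as a shift and turn from the pose commanded when the call began, along the tool's axes at that moment; what a row does not reach only later rows make up. A row lasts 1/10 s, in which the tool goes at most 50 mm and 8.59 degrees, less where a joint would pass 70% of its speed; a pose out of reach is approached as far as the arm can. A call with a gripper value outside its range is refused whole. The fingers move at their own pace and stop on an object; "squeeze" is the grip in N (left out, the last holds). Time passes only in rows, so rows that repeat a pose let the fingers close. It gives the time, the measured TCP pose, the force, the opening and the grip force at its end, in the units of the state.
- readout.state(): the state, without advancing time (a new reading comes with each control period).
- optics.grab_frame(name): name is "scene" or "top" or "wrist"; returns a dict with "image" (480x640x3 uint8, red, green, blue), "range_z" (480x640 float32, m along the optical axis (not along the pixel's ray), 0 where there is no reading), "fx", "fy", "cx", "cy" (pixels), "R" (3x3) and "t" (3): a world point X has camera coordinates R X + t; the wrist camera has in their place "mount" (4x4, takes a point from camera to tool coordinates, whose origin is the TCP and whose axes are the flange's). Camera axes: x right, y down, z forward; pixel columns grow to the right and rows downward; lengths in m; the calibration is good to about 2 mm. A picture is of the moment at which its call begins: read the wrist's pose just before it.
- ticket.job_done(): hands the job in; it is judged then, once.
Trained networks look in a picture, given as the dict that the camera call returned (one of the last four; its "shot" number tells which), for a name from the list of things; names that differ only in an ending like _2 or _b are one class to them, and where a whole thing is asked for, a point or a joint stands for the part that bears it (a point fixed in the world has none). Each returns a list of dicts, best first, with "conf" (0 to 1); they miss things now and then, are a little off and sometimes report something else, mostly with a low value. They report only what shows in the picture. A call takes as long as a camera call. They do not tell look-alikes from the thing itself.
- finder.masks_of(picture, label): "pixels" (480x640 bool, what is visible of it) and "position" ([column, row] as shares, 0 to 1, of the picture: columns of its width, rows of its height, amid what is visible of it).
- finder.spot_point(picture, label): "position" ([column, row] as shares, 0 to 1, of the picture: columns of its width, rows of its height: a listed point, or the origin of a listed thing).
The state is a dict: "clock": time; "qpos": joint angles; "qd": joint speeds; "tau": joint torques, N m; "tcp_pos": TCP position; "tool_rot": TCP orientation; "wrist_force": force on the tool from outside, world axes, zero at the start; "moment": the same for the moment, N m; "finger_gap": opening from 0.0 (shut) to 1.0 (fully open); "finger_force": force on a finger pad.
Only numpy, scipy, OpenCV 4.12 (cv2) and the standard library are available. Lean on these libraries where they do the work, as an engineer would, in place of code of your own. Each camera call takes 0.05 s, during which the arm holds its last target. There are 200 camera calls.

## Working session

There is one attempt and no reset: what is moved stays moved. The work goes in short steps, Python scripts to look and compute and a tool call to move; the robot and the scene stay as the last step left them, time stands still between calls to the robot, and variables do not carry over. Pictures are saved under pics/ and viewed, at most 10 in all, crops included, and the job is handed in when it is done.

Besides the shell and the picture viewer there is one more tool, called after "Call:" by a JSON object that holds its "op" and its "data". apply_moves: Moves the arm, as the interface text tells. Its arguments: {"type":"object","properties":{"steps":{"type":"array","items":{"type":"array"}},"squeeze":{"type":"number"}},"required":["steps"]}

```bash
mkdir -p pics
cat > h.py <<'E'
import numpy as np, cv2
from scipy.spatial.transform import Rotation as Ro
from cell import readout, optics, ticket, finder
def rot(q): return Ro.from_quat([q[1],q[2],q[3],q[0]]).as_matrix()
def cloud(f, st=None):
    v,u=np.mgrid[0:480,0:640]; z=f["range_z"]
    P=np.stack([(u-f["cx"])/f["fx"]*z,(v-f["cy"])/f["fy"]*z,z],-1)
    if "mount" in f:
        M=np.array(f["mount"]); P=P@M[:3,:3].T+M[:3,3]
        P=P@rot(st["tool_rot"]).T+np.array(st["tcp_pos"])
    else: P=(P-np.array(f["t"]))@np.array(f["R"])
    P[z<=0]=np.nan
    return P
def save(f,n): cv2.imwrite("pics/"+n,cv2.cvtColor(f["image"],cv2.COLOR_RGB2BGR))
E
python3 - <<'E'
from h import *
s=readout.state(); print({k:np.round(v,3).tolist() for k,v in s.items()})
f={}
np.set_printoptions(precision=4,suppress=True)
for n in("scene","top"):
    f[n]=optics.grab_frame(n); save(f[n],n+"0.png"); P=cloud(f[n])
    for l in("dish","stand","handle","reagent","tape","tipbox"):
        for d in finder.masks_of(f[n],l)[:3]:
            m=d["pixels"]; print(n,l,round(d["conf"],2),np.round(np.array(d["position"])*[640,480]),np.nanmedian(P[m],0),np.nanmax(P[m][:,2]),f[n]["image"][m].mean(0).round())
    for l in("handle","stage_floor","axle","stand","dish"):
        for d in finder.spot_point(f[n],l)[:2]:
            p=np.array(d["position"])*[640,480]; print(n,"pt",l,round(d["conf"],2),p, P[int(p[1]),int(p[0])])
E
```

```text
{'clock': 0.0, 'qpos': [1.424, 0.386, 0.007, -0.001, -1.194, -0.259], 'qd': [-0.001, 0.0, -0.0, -0.002, 0.001, -0.0], 'tau': [0.001, -39.229, 18.84, 4.186, -0.005, 0.0], 'tcp_pos': [0.246, 0.574, 0.23], 'tool_rot': [0.001, 0.979, -0.202, -0.0], 'wrist_force': [-0.132, -1.146, -0.12], 'moment': [0.043, 0.036, -0.072], 'finger_force': 0.0, 'finger_gap': 1.001}
scene dish 0.88 [240. 238.] [ 0.5676 -0.149   0.0146] 0.02766682472121874 [ 63. 149. 142.]
scene dish 0.7 [189. 204.] [ 0.5053 -0.326   0.0148] 0.029165700987625484 [ 54.  83. 153.]
scene dish 0.64 [225. 210.] [ 0.4954 -0.2323  0.0164] 0.027873695771233834 [207. 198. 188.]
scene stand 0.64 [308. 260.] [0.5945 0.0403 0.0224] 0.10127189472950165 [98. 95. 90.]
scene handle 0.55 [331. 219.] [0.4867 0.0632 0.0846] 0.10127189472950165 [135. 130. 127.]
scene handle 0.33 [309. 262.] [0.5946 0.0402 0.0245] 0.10127189472950165 [98. 95. 90.]
scene reagent 0.79 [489. 267.] [0.4662 0.3766 0.0494] 0.08889037473336944 [145. 119.  97.]
scene tape 0.82 [471. 342.] [0.6165 0.3837 0.0178] 0.023137896704574605 [233. 228. 217.]
scene tape 0.57 [331. 
[... 947 characters left out ...]
588] 0.06885123934814524 [227. 228. 232.]
top handle 0.89 [308. 293.] [0.4761 0.0663 0.091 ] 0.10394112035546973 [123. 117. 112.]
top reagent 0.56 [172. 301.] [0.4563 0.3696 0.0582] 0.090676699063476 [138. 101.  74.]
top tape 0.91 [183. 235.] [0.6083 0.3834 0.0173] 0.027192045671864243 [248. 245. 237.]
top tipbox 0.96 [460. 188.] [ 0.7183 -0.2754  0.0587] 0.06885123934814524 [224. 225. 228.]
top pt handle 0.88 [298.496 297.6  ] [0.4692 0.0841 0.09  ]
top pt stage_floor 0.63 [328.192 246.384] [0.5815 0.0205 0.0856]
top pt stand 0.73 [323.072 253.488] [0.566  0.0312 0.0843]
top pt dish 0.85 [401.472 259.104] [ 0.561  -0.1496  0.0024]
top pt dish 0.78 [459.328 244.896] [ 0.5973 -0.2823  0.0069]
```

View pics/scene0.png

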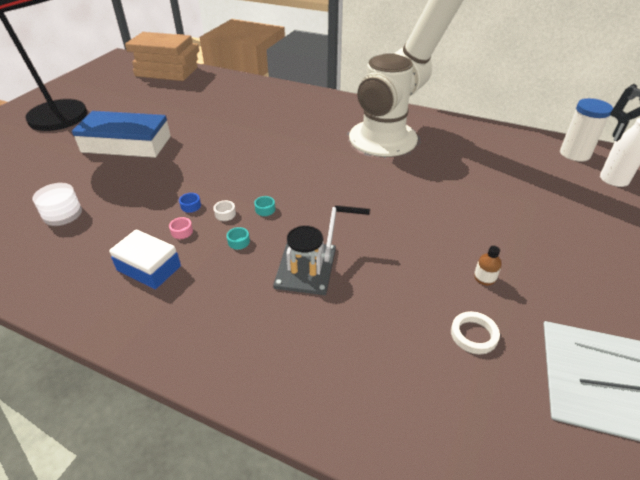

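View pics/top0.png

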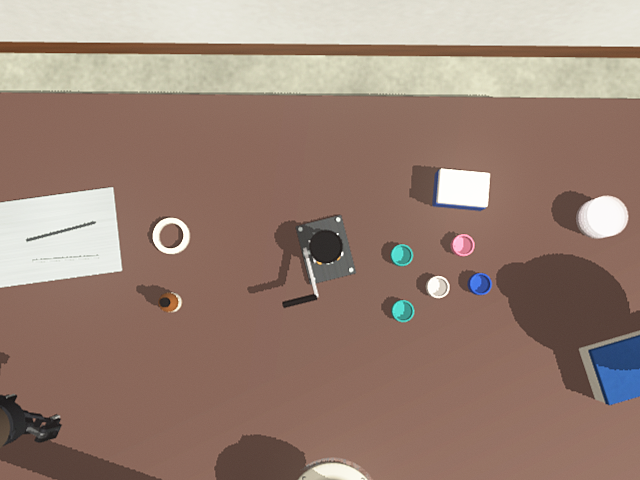

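```bash
cat > m.py <<'E'
from h import *
from scipy.optimize import least_squares
np.set_printoptions(precision=4,suppress=True)
def circ(p):
    r=least_squares(lambda a:np.hypot(*(p-a[:2]).T)-a[2],[*p.mean(0),.023],loss="soft_l1",f_scale=.002); return r.x
for n in("scene","top"):
    f=optics.grab_frame(n); P=cloud(f); I=f["image"].astype(int)
    near=lambda c,r:np.hypot(P[...,0]-c[0],P[...,1]-c[1])<r
    m=near((.5,-.232),.035)&(P[...,2]>.019); p=P[m]
    print(n,"dish",m.sum(),circ(p[:,:2]),np.median(p[:,2]), (p[:,:2].min(0)+p[:,:2].max(0))/2, np.ptp(p[:,:2],axis=0))
    dark=I.max(2)<70
    m=near((.58,.02),.05)&(P[...,2]>.078)&dark; p=P[m]
    (c,r)=cv2.minEnclosingCircle(p[:,:2].astype(np.float32))
    print("stage",m.sum(),p.mean(0),np.median(p[:,2]),c,r,(p[:,:2].min(0)+p[:,:2].max(0))/2)
    m=near((.465,.085),.06)&(P[...,2]>.06)&dark; p=P[m]; q=p-p.mean(0)
    d=np.linalg.svd(q)[2][0]; d*=np.sign(d[1]); t=q@d
    print("handle",m.sum(),p.mean(0),d,np.degrees(np.arctan2(-d[0],d[1])),t.min(),t.max(),p[:,2].max())
    m=near((.58,.02),.11)&(P[...,2]<.016)&(P[...,2]>.009)&dark
    p=P[m][:,:2].astype(np.float32); print("base",cv2.minAreaRect(p))
E
python3 m.py
```

```text
scene dish 135 [ 0.4975 -0.2305  0.0228] 0.023531099242339402 [ 0.4964 -0.2299] [0.0521 0.0481]
stage 739 [0.5823 0.0258 0.0882] 0.08807275203209573 (0.5812951922416687, 0.02553609013557434) 0.03750830143690109 [0.5804 0.0257]
handle 174 [0.4648 0.0824 0.0945] [-0.2497  0.9683 -0.0022] 14.459109185088556 -0.03552638527297089 0.03396734915714494 0.1002671698806712
base ((0.5997258424758911, 0.05094185471534729), (0.08133441209793091, 0.06964123994112015), 14.741808891296387)
top dish 116 [ 0.4989 -0.2293  0.0228] 0.023710214770493405 [ 0.4983 -0.2293] [0.0475 0.049 ]
stage 864 [0.5814 0.0265 0.087 ] 0.08690286809228202 (0.5814911723136902, 0.026478270068764687) 0.036797843873500824 [0.5814 0.0261]
handle 186 [0.4621 0.0817 0.0962] [-0.2538  0.9673  0.0003] 14.702343561618218 -0.036842240046616404 0.036439003546361246 0.10562675584017792
base ((0.5851460099220276, 0.034877315163612366), (0.12367270886898041, 0.09445358067750931), 15.186079978942871)
```

The white dish is at about top px (437,287), and the stage is the black disc at (326,247) with its handle at (300,300). The scene view puts the white cup at (225,210). The other cups (teal, pink, blue) are look-alikes. The measured heights (dish rim 24 mm, stage 87 mm, handle axis about 92 mm) match the spec. Moving above the dish.

Call:
{"op": "apply_moves", "data": {"steps": [[[0, 0, 0.91], [0.549, 0.638, 0.03], 0.0854], [[0, 0, 0.91], [0.549, 0.638, 0.03], 0.0854], [[0, 0, 0.91], [0.549, 0.638, 0.03], 0.0854], [[0, 0, 0.91], [0.549, 0.638, 0.03], 0.0854], [[0, 0, 0.91], [0.549, 0.638, 0.03], 0.0854], [[0, 0, 0.91], [0.549, 0.638, 0.03], 0.0854], [[0, 0, 0.91], [0.549, 0.638, 0.03], 0.0854], [[0, 0, 0.91], [0.549, 0.638, 0.03], 0.0854]], "squeeze": 25}}

```text
clock: 2.1
tcp_pos: [0.3668, 0.1911, 0.2175]
tool_rot: [-0.001, 0.791, -0.611, 0.0]
wrist_force: [0.6, -0.4, -0.1]
finger_gap: 0.997
finger_force: 0.0
```

```bash
cat >> h.py <<'E'
def go(target, yang=None):
    s=readout.state(); R=rot(s["tool_rot"]); p=np.array(s["tcp_pos"])
    print("tcp",p.round(4),"yang",np.arctan2(R[1,1],R[0,1]).round(4),"tilt",R[:,2].round(4),"t",round(s["clock"],2),"F",np.round(s["wrist_force"],2))
    print("shift",(R.T@(np.array(target)-p)).round(4))
    if yang is not None:
        c,sn=np.cos(yang),np.sin(yang); T=np.array([[sn,c,0],[-c,sn,0],[0,0,-1]])
        print("turn",Ro.from_matrix(R.T@T).as_rotvec().round(4))
E
python3 -c "
from h import *
go([.498,-.2298,.2],-2.887)"
```

```text
tcp [0.3668 0.1911 0.2175] yang -2.8859 tilt [ 0.001  0.001 -1.   ] t 2.1 F [ 0.59 -0.37 -0.09]
shift [ 0.4404 -0.0205  0.0172]Traceback (most recent call last):
  File "<string>", line 3, in <module>
    go([.498,-.2298,.2],-2.887)
    ~~^^^^^^^^^^^^^^^^^^^^^^^^^
  File "h.py", line 21, in go
    print("turn",Ro.from_matrix(R.T@T).as_rotvec().round(4))
                 ~~~~~~~~~~~~~~^^^^^^^
  File "scipy/spatial/transform/_rotation.pyx", line 1143, in scipy.spatial.transform._rotation.Rotation.from_matrix
ValueError: Non-positive determinant (left-handed or null coordinate frame) in rotation matrix 0: [[-9.99999175e-01 -1.09983142e-03  6.63155363e-04]
 [-1.09900762e-03  9.99998626e-01  1.24132986e-03]
 [ 6.64519705e-04 -1.24060002e-03  9.99999010e-01]].
```

Call:
{"op": "apply_moves", "data": {"steps": [[[0, 0, 0], [0.44, -0.02, 0.017], 0.0854], [[0, 0, 0], [0.44, -0.02, 0.017], 0.0854], [[0, 0, 0], [0.44, -0.02, 0.017], 0.0854], [[0, 0, 0], [0.44, -0.02, 0.017], 0.0854], [[0, 0, 0], [0.44, -0.02, 0.017], 0.0854], [[0, 0, 0], [0.44, -0.02, 0.017], 0.0854], [[0, 0, 0], [0.44, -0.02, 0.017], 0.0854], [[0, 0, 0], [0.44, -0.02, 0.017], 0.0854]]}}

```text
clock: 2.9
tcp_pos: [0.4853, -0.1912, 0.2019]
tool_rot: [-0.0, 0.791, -0.612, 0.0]
wrist_force: [1.8, 1.3, 1.1]
finger_gap: 0.997
finger_force: 0.0
```

```bash
sed -i 's/\[\[sn,c,0\],\[-c,sn,0\],\[0,0,-1\]\]/[[-sn,c,0],[c,sn,0],[0,0,-1]]/' h.py; python3 -c "
from h import *
go([.498,-.2298,.2],-2.887)"
```

```text
tcp [ 0.4853 -0.1912  0.2019] yang -2.8867 tilt [ 9.e-04 -2.e-04 -1.e+00] t 2.9 F [1.81 1.34 1.12]
shift [ 0.0406 -0.0025  0.0019]
turn [-0.0009 -0.0004  0.0003]
```

Call:
{"op": "apply_moves", "data": {"steps": [[[0, 0, 0], [0.034, -0.003, 0.0], 0.0854], [[0, 0, 0], [0.034, -0.003, 0], 0.0854], [[0, 0, 0], [0.034, -0.003, 0], 0.0854], [[0, 0, 0], [0.034, -0.003, 0], 0.0854]]}}

```text
clock: 3.3
tcp_pos: [0.4961, -0.2204, 0.2017]
tool_rot: [-0.0, 0.791, -0.611, -0.0]
wrist_force: [-0.5, 0.1, -0.2]
finger_gap: 1.003
finger_force: 0.0
```

```bash
cat > w.py <<'E'
from h import *
from m import circ
E
sed -i 's/^for n in("scene"/if __name__=="__main__":\n  for n in("scene"/; ' m.py
python3 - <<'E'
import re
L=open('m.py').read().split('\n'); i=[k for k,l in enumerate(L) if l.startswith('  for n')][0]
L[i+1:]=['  '+l for l in L[i+1:]]; open('m.py','w').write('\n'.join(L))
E
python3 - <<'E'
from h import *
from m import circ
s=readout.state(); f=optics.grab_frame("wrist"); save(f,"w1.png"); P=cloud(f,s)
m=(np.hypot(P[...,0]-.498,P[...,1]+.23)<.035)&(P[...,2]>.018)&(P[...,2]<.04); p=P[m]
print(m.sum(),circ(p[:,:2]),np.median(p[:,2]),(p.min(0)+p.max(0))/2,np.ptp(p,axis=0))
b=P[(np.abs(P[...,2])<.008)]; print("bench z",np.median(b[:,2]))
c=circ(p[:,:2])
go([c[0],c[1],.02],-2.887)
E
```

```text
963 [ 0.498  -0.2338  0.0227] 0.022943419146425753 [ 0.4979 -0.2336  0.022 ] [0.0493 0.0493 0.0077]
bench z -0.0007499806711321055
tcp [ 0.4961 -0.2201  0.2018] yang -2.8853 tilt [ 0.0001  0.0001 -1.    ] t 3.35 F [-0.55  0.16 -0.24]
shift [0.0138 0.0017 0.1818]
turn [-0.0002  0.0001  0.0017]
```

View pics/w1.png

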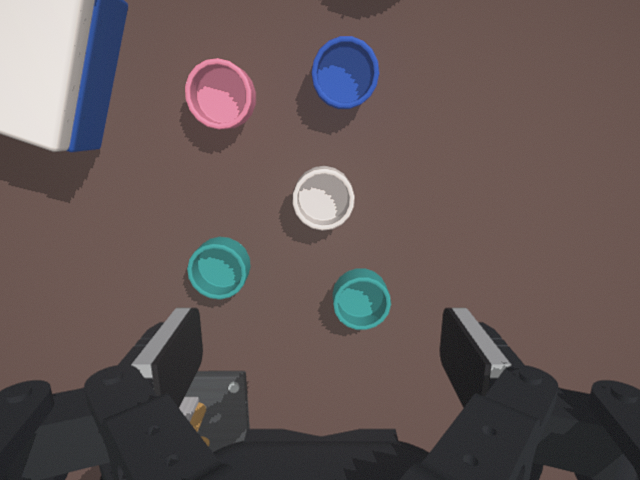

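The wrist view shows the white dish at px (323,198), with the fingers straddling its line and clear of the teal, pink and blue cups. Descending.

Call:
{"op": "apply_moves", "data": {"steps": [[[0, 0, 0], [0.013, 0.0015, 0.04], 0.0854], [[0, 0, 0], [0.013, 0.0015, 0.08], 0.0854], [[0, 0, 0], [0.013, 0.0015, 0.12], 0.0854], [[0, 0, 0], [0.013, 0.0015, 0.15], 0.0854], [[0, 0, 0], [0.013, 0.0015, 0.17], 0.0854], [[0, 0, 0], [0.013, 0.0015, 0.185], 0.0854], [[0, 0, 0], [0.013, 0.0015, 0.194], 0.0854], [[0, 0, 0], [0.013, 0.0015, 0.194], 0.0854]]}}

```text
clock: 4.15
tcp_pos: [0.4977, -0.233, 0.007]
tool_rot: [0.0, 0.792, -0.611, -0.001]
wrist_force: [-0.1, -0.2, 0.8]
finger_gap: 1.002
finger_force: 0.0
```

```bash
python3 -c "
from h import *
go([.498,-.233,.006],-2.887)
f=optics.grab_frame('wrist'); save(f,'w2.png')"
```

```text
tcp [ 0.4977 -0.233   0.007 ] yang -2.8852 tilt [-1.8e-03  3.0e-04 -1.0e+00] t 4.15 F [-0.12 -0.16  0.81]
shift [ 0.     -0.0003  0.001 ]
turn [0.0017 0.0008 0.0018]
```

View pics/w2.png

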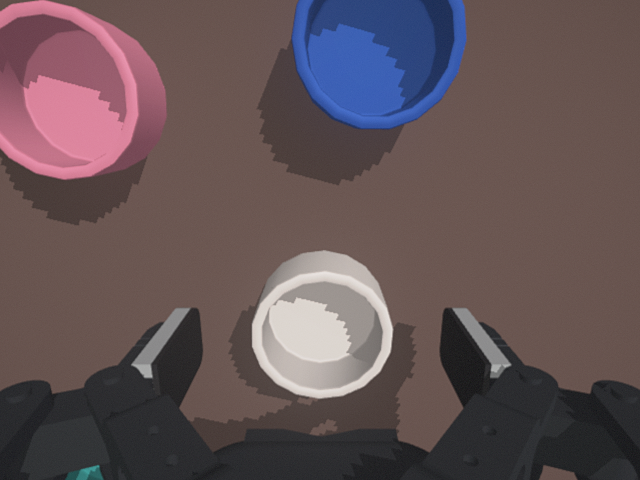

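The dish is centred between the pads at px (323,335). Closing gently.

Call:
{"op": "apply_moves", "data": {"steps": [[[0, 0, 0], [0, 0, 0.001], 0.06], [[0, 0, 0], [0, 0, 0.001], 0.052], [[0, 0, 0], [0, 0, 0.001], 0.048], [[0, 0, 0], [0, 0, 0.001], 0.044], [[0, 0, 0], [0, 0, 0.001], 0.042], [[0, 0, 0], [0, 0, 0.001], 0.042], [[0, 0, 0], [0, 0, 0.001], 0.042], [[0, 0, 0], [0, 0, 0.001], 0.042]], "squeeze": 28}}

```text
clock: 5.0
tcp_pos: [0.4988, -0.2341, 0.0078]
tool_rot: [-0.0, 0.791, -0.611, 0.001]
wrist_force: [-1.2, 1.2, 5.9]
finger_gap: 0.581
finger_force: 28.7
```

Call:
{"op": "apply_moves", "data": {"steps": [[[0, 0, 0], [0, 0, -0.005], 0.042], [[0, 0, 0], [0, 0, -0.02], 0.042], [[0, 0, 0], [0, 0, -0.05], 0.042], [[0, 0, 0], [0, 0, -0.09], 0.042], [[0, 0, 0], [0, 0, -0.13], 0.042], [[0, 0, 0], [0, 0, -0.16], 0.042], [[0, 0, 0], [0, 0, -0.16], 0.042], [[0, 0, 0], [0, 0, -0.16], 0.042]]}}

```text
clock: 5.8
tcp_pos: [0.498, -0.2339, 0.1672]
tool_rot: [-0.001, 0.791, -0.612, 0.0]
wrist_force: [-0.3, -0.9, -1.3]
finger_gap: 0.575
finger_force: 29.3
```

Run:
```python
from h import *
s=readout.state(); f=optics.grab_frame("wrist"); save(f,"w3.png"); P=cloud(f,s)
R=rot(s["tool_rot"]); Q=(P-np.array(s["tcp_pos"]))@R
# rim plane of dish in tool coords (z along fingers)
m=(np.abs(Q[...,0])<.04)&(np.abs(Q[...,1])<.024)&(np.abs(Q[...,2]+.0)<.06)&(f["image"].min(2)>120)
q=Q[m]; print(m.sum(), np.percentile(q,[1,5,50,95,99],axis=0).round(4))
go([.5814,.026,.168],-2.887)
print(s["finger_gap"],s["finger_force"])
```

```text
14216 [[-0.0236 -0.0226 -0.0162]
 [-0.0216 -0.0202 -0.0157]
 [-0.0022 -0.0018  0.0009]
 [ 0.0229  0.0197  0.0035]
 [ 0.0237  0.0226  0.0051]]
tcp [ 0.4974 -0.2337  0.166 ] yang -2.8872 tilt [-1.1e-03  9.0e-04 -1.0e+00] t 5.85 F [-0.8   0.54 -2.11]
shift [-0.2303 -0.1467 -0.0019]
turn [ 0.0009  0.0011 -0.0002]
0.5747365676925918 29.256748147308826
```

View pics/w3.png

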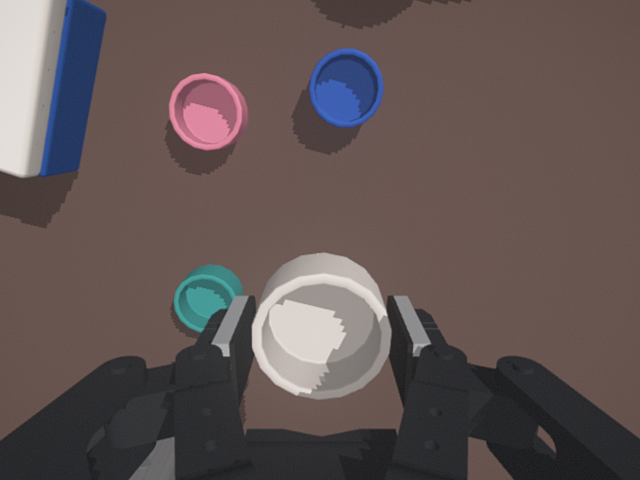

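Call:
{"op": "apply_moves", "data": {"steps": [[[0, 0, 0], [-0.03, -0.019, 0], 0.042], [[0, 0, 0], [-0.065, -0.041, 0], 0.042], [[0, 0, 0], [-0.1, -0.064, 0], 0.042], [[0, 0, 0], [-0.135, -0.086, 0], 0.042], [[0, 0, 0], [-0.17, -0.108, 0], 0.042], [[0, 0, 0], [-0.2, -0.127, 0], 0.042], [[0, 0, 0], [-0.22, -0.14, 0], 0.042], [[0, 0, 0], [-0.23, -0.147, 0], 0.042]]}}

```text
clock: 6.65
tcp_pos: [0.582, 0.0274, 0.1646]
tool_rot: [0.001, 0.792, -0.611, -0.001]
wrist_force: [-0.5, -0.9, -0.8]
finger_gap: 0.576
finger_force: 29.3
```

Call:
{"op": "apply_moves", "data": {"steps": [[[0, 0, 0], [0, 0, 0.02], 0.042], [[0, 0, 0], [0, 0, 0.03], 0.042], [[0, 0, 0], [0, 0, 0.03], 0.042]]}}

```text
clock: 6.95
tcp_pos: [0.5805, 0.0246, 0.1339]
tool_rot: [0.002, 0.791, -0.612, -0.002]
wrist_force: [-0.7, 0.5, -0.4]
finger_gap: 0.578
finger_force: 29.3
```

Run:
```python
from h import *
from m import circ
np.set_printoptions(precision=4,suppress=True)
go([.5814,.026,.096],-2.887)
s=readout.state(); f=optics.grab_frame("wrist"); P=cloud(f,s); I=f["image"].astype(int)
R=rot(s["tool_rot"]); Q=(P-np.array(s["tcp_pos"]))@R
m=(np.abs(Q[...,0])<.03)&(np.abs(Q[...,1])<.0235)&(np.abs(Q[...,2]+.016)<.003)&(I.min(2)>100)
q=Q[m]; c=circ(q[:,:2]); print("rim tool",m.sum(),c)
A=np.c_[q[:,:2],np.ones(len(q))]; print("plane",np.linalg.lstsq(A,q[:,2],rcond=None)[0])
cw=R@np.r_[c[:2],-.016]+s["tcp_pos"]; print("rim world",cw)
for n in("scene","top"):
    f=optics.grab_frame(n); save(f,n+"2.png"); P=cloud(f); I=f["image"].astype(int)
    m=(np.hypot(P[...,0]-.58,P[...,1]-.026)<.05)&(P[...,2]>.125)&(P[...,2]<.17)&(I.min(2)>130); p=P[m]
    if len(p)>20: print(n,len(p),p.min(0),p.max(0),circ(p[np.abs(p[:,2]-cw[2])<.004][:,:2]))
    m=(np.hypot(P[...,0]-.58,P[...,1]-.026)<.045)&(P[...,2]>.08)&(P[...,2]<.1)&(I.max(2)<70); p=P[m]
    if len(p)>20: print(" stage",len(p),p.min(0),p.max(0))
```

```text
tcp [0.5805 0.0246 0.1339] yang -2.8878 tilt [-0.0062 -0.0015 -1.    ] t 6.95 F [-0.71  0.46 -0.36]
shift [-0.0012 -0.0015  0.0379]
turn [ 0.0063  0.0001 -0.0008]
rim tool 4401 [-0.0003 -0.      0.0226]
plane [-0.0017 -0.0016 -0.015 ]
rim world [0.5805 0.0249 0.1499]
scene 293 [0.5574 0.0092 0.1285] [0.6151 0.0527 0.1685] [0.5836 0.0268 0.0243]
 stage 633 [ 0.5459 -0.0103  0.0821] [0.6174 0.0622 0.0927]
 stage 79 [ 0.5457 -0.006   0.081 ] [0.5686 0.0529 0.0956]
```

Call:
{"op": "apply_moves", "data": {"steps": [[[0, 0, 0], [0.001, 0.001, 0.01], 0.042], [[0, 0, 0], [0.001, 0.001, 0.02], 0.042], [[0, 0, 0], [0.001, 0.001, 0.028], 0.042], [[0, 0, 0], [0.001, 0.001, 0.033], 0.042], [[0, 0, 0], [0.001, 0.001, 0.033], 0.042], [[0, 0, 0], [0.001, 0.001, 0.033], 0.042]]}}

```text
clock: 7.7
tcp_pos: [0.5819, 0.0245, 0.1036]
tool_rot: [0.0, 0.791, -0.611, 0.0]
wrist_force: [0.1, 0.2, -0.9]
finger_gap: 0.583
finger_force: 29.3
```

Run:
```python
from h import *
go([.580,.0235,.096],-2.887)
f=optics.grab_frame("scene"); I=f["image"][170:310,230:390]
cv2.imwrite("pics/c1.png",cv2.cvtColor(cv2.resize(I,None,fx=5,fy=4.2,interpolation=3),cv2.COLOR_RGB2BGR))
```

```text
tcp [0.5819 0.0245 0.1036] yang -2.8863 tilt [ 0.e+00 -2.e-04 -1.e+00] t 7.7 F [ 0.13  0.18 -0.91]
shift [0.0005 0.0021 0.0076]
turn [ 0.     -0.0002  0.0007]
```

View pics/c1.png

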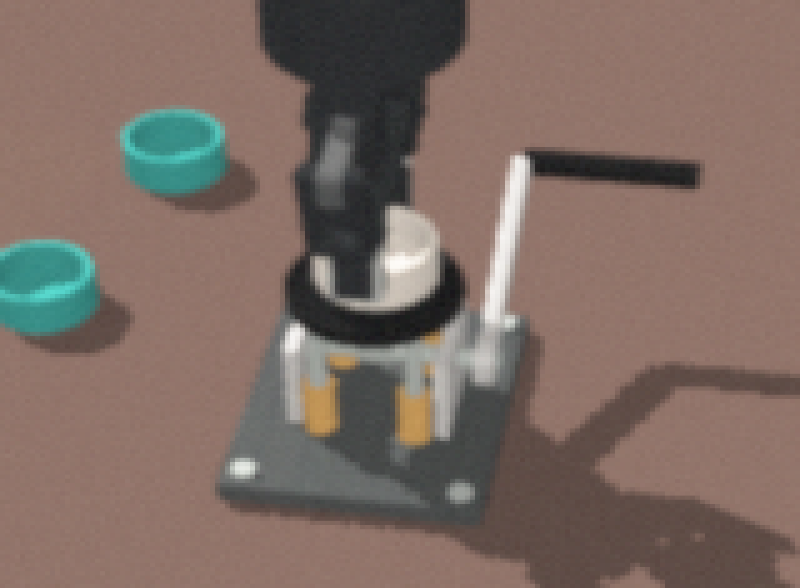

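The dish (crop x 310–440) sits centred over the stage (285–467), a few mm above the floor. Lowering slowly.

Call:
{"op": "apply_moves", "data": {"steps": [[[0, 0, 0], [0, 0.0015, 0.003], 0.042], [[0, 0, 0], [0, 0.0015, 0.005], 0.042], [[0, 0, 0], [0, 0.0015, 0.006], 0.042], [[0, 0, 0], [0, 0.0015, 0.007], 0.042], [[0, 0, 0], [0, 0.0015, 0.007], 0.042]]}}

```text
clock: 8.25
tcp_pos: [0.5802, 0.024, 0.0965]
tool_rot: [0.0, 0.791, -0.611, -0.0]
wrist_force: [0.5, 0.3, -1.2]
finger_gap: 0.575
finger_force: 29.3
```

Call:
{"op": "apply_moves", "data": {"steps": [[[0, 0, 0], [0, 0, 0.001], 0.042], [[0, 0, 0], [0, 0, 0.001], 0.042]]}}

```text
clock: 8.45
tcp_pos: [0.5802, 0.024, 0.0955]
tool_rot: [0.0, 0.791, -0.611, -0.0]
wrist_force: [-0.0, -0.6, -0.2]
finger_gap: 0.576
finger_force: 29.3
```

Call:
{"op": "apply_moves", "data": {"steps": [[[0, 0, 0], [0, 0, 0.001], 0.042], [[0, 0, 0], [0, 0, 0.001], 0.042]]}}

```text
clock: 8.65
tcp_pos: [0.5802, 0.0241, 0.0945]
tool_rot: [0.0, 0.791, -0.611, -0.0]
wrist_force: [-1.4, -0.1, -0.5]
finger_gap: 0.577
finger_force: 29.3
```

Call:
{"op": "apply_moves", "data": {"steps": [[[0, 0, 0], [0, 0, 0.0005], 0.042], [[0, 0, 0], [0, 0, 0.0005], 0.042]]}}

```text
clock: 8.85
tcp_pos: [0.5803, 0.0241, 0.0944]
tool_rot: [-0.0, 0.791, -0.611, 0.0]
wrist_force: [-0.5, -0.9, 0.8]
finger_gap: 0.576
finger_force: 29.4
```

Call:
{"op": "apply_moves", "data": {"steps": [[[0, 0, 0], [0, 0, 0.0005], 0.042], [[0, 0, 0], [0, 0, 0.0005], 0.042]]}}

```text
clock: 9.05
tcp_pos: [0.5804, 0.0241, 0.0943]
tool_rot: [-0.0, 0.791, -0.611, 0.0]
wrist_force: [-2.2, 0.8, 5.4]
finger_gap: 0.58
finger_force: 29.7
```

Contact is confirmed at 5 N. Releasing.

Call:
{"op": "apply_moves", "data": {"steps": [[[0, 0, 0], [0, 0, 0], 0.05], [[0, 0, 0], [0, 0, 0], 0.052], [[0, 0, 0], [0, 0, 0], 0.056], [[0, 0, 0], [0, 0, 0], 0.062], [[0, 0, 0], [0, 0, 0], 0.07], [[0, 0, 0], [0, 0, 0], 0.078], [[0, 0, 0], [0, 0, 0], 0.078]]}}

```text
clock: 9.75
tcp_pos: [0.5803, 0.024, 0.0935]
tool_rot: [0.0, 0.791, -0.611, -0.0]
wrist_force: [-0.4, -0.9, -0.5]
finger_gap: 0.911
finger_force: 0.0
```

Call:
{"op": "apply_moves", "data": {"steps": [[[0, 0, 0], [0, 0, -0.01], 0.078], [[0, 0, 0], [0, 0, -0.03], 0.078], [[0, 0, 0], [0, 0, -0.06], 0.078], [[0, 0, 0], [0, 0, -0.1], 0.078], [[0, 0, 0], [0, 0, -0.13], 0.078], [[0, 0, 0], [0, 0, -0.13], 0.078]]}}

```text
clock: 10.35
tcp_pos: [0.5831, 0.0244, 0.2301]
tool_rot: [-0.004, 0.792, -0.611, 0.004]
wrist_force: [0.1, 0.2, 0.7]
finger_gap: 0.91
finger_force: 0.0
```

Run:
```python
from h import *
from m import circ
np.set_printoptions(precision=4,suppress=True)
s=readout.state(); f=optics.grab_frame("wrist"); save(f,"w4.png"); P=cloud(f,s); I=f["image"].astype(int)
near=lambda c,r:np.hypot(P[...,0]-c[0],P[...,1]-c[1])<r
m=near((.58,.024),.04)&(P[...,2]>.104)&(P[...,2]<.118); p=P[m]; c=circ(p[:,:2])
A=np.c_[p[:,:2],np.ones(len(p))]; q=p[p[:,2]>np.median(p[:,2])-.002]
print("dish",m.sum(),c,np.median(p[:,2]))
m=near(c,.045)&(np.abs(P[...,2]-.087)<.006)&(I.max(2)<80); p=P[m]
print("stage",m.sum(),cv2.minEnclosingCircle(p[:,:2].astype(np.float32)),np.median(p[:,2]))
m=near((.465,.083),.07)&(P[...,2]>.075)&(P[...,2]<.11)&(I.max(2)<80); p=P[m]
if len(p)>10:
    q=p-p.mean(0); d=np.linalg.svd(q,full_matrices=False)[2][0]; print("handle",len(p),p.mean(0),d,p[:,2].max(),np.ptp(q@d))
for n in("scene","top"):
    f=optics.grab_frame(n); P=cloud(f); I=f["image"].astype(int)
    m=(np.hypot(P[...,0]-.465,P[...,1]-.085)<.06)&(P[...,2]>.06)&(I.max(2)<70)&(P[...,2]<.11); p=P[m]
    q=p-p.mean(0);d=np.linalg.svd(q,full_matrices=False)[2][0]; print(n,"handle",len(p),p.mean(0),d,p[:,2].max())
go([.46,.085,.2],-2.887)
```

```text
dish 1420 [0.5805 0.0242 0.0226] 0.10937903384927873
stage 3274 ((0.5801818370819092, 0.02337614633142948), 0.03706046938896179) 0.08667583619759141
handle 424 [0.4693 0.051  0.0949] [ 0.3052 -0.9494 -0.0739] 0.09787076821768576 0.024491600053089646
scene handle 172 [0.4648 0.0824 0.0947] [-0.2657  0.9639 -0.0159] 0.1001109567067973
top handle 186 [0.4622 0.0815 0.0958] [-0.2522  0.9677  0.0008] 0.10409583314928808
tcp [0.5797 0.024  0.2235] yang -2.8869 tilt [-0.0006  0.0004 -1.    ] t 10.5 F [ 0.13  0.79 -0.61]
shift [-0.0892  0.1005  0.0236]
turn [0.0005 0.0005 0.0001]
```

View pics/w4.png

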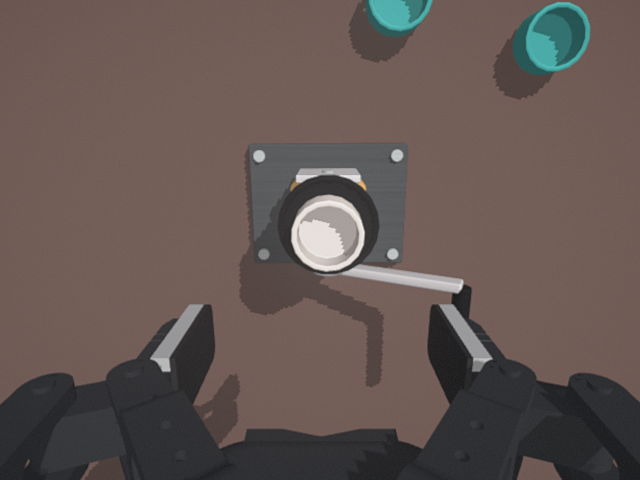

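The dish stands within about 1 mm of the stage centre, at px (328,233) inside the black rim. The lever bar is at px (462,310). Moving over the handle.

Call:
{"op": "apply_moves", "data": {"steps": [[[0, 0, 0], [-0.025, 0.03, 0], 0.06], [[0, 0, 0], [-0.06, 0.065, 0], 0.06], [[0, 0, 0], [-0.085, 0.09, 0.01], 0.06], [[0, 0, 0], [-0.0945, 0.1, 0.023], 0.06], [[0, 0, 0], [-0.0945, 0.1, 0.023], 0.06], [[0, 0, 0], [-0.0945, 0.1, 0.023], 0.06]]}}

```text
clock: 11.1
tcp_pos: [0.4596, 0.0901, 0.2001]
tool_rot: [0.001, 0.792, -0.611, -0.0]
wrist_force: [0.2, -0.3, 1.0]
finger_gap: 0.703
finger_force: 0.0
```

Run:
```python
from h import *
np.set_printoptions(precision=4,suppress=True)
s=readout.state(); f=optics.grab_frame("wrist"); save(f,"w5.png"); P=cloud(f,s); I=f["image"].astype(int)
R=rot(s["tool_rot"]); Q=(P-np.array(s["tcp_pos"]))@R
m=(np.hypot(P[...,0]-.463,P[...,1]-.083)<.055)&(P[...,2]>.075)&(P[...,2]<.11)&(I.max(2)<80)
p=P[m];q=Q[m]; print(len(p),p.min(0),p.max(0)); print(q.min(0),q.max(0),np.median(q,0))
go([.4593,.0903,.072],-2.887)
```

```text
2441 [0.4461 0.0407 0.0886] [0.4766 0.1159 0.0986]
[-0.0259 -0.0061  0.1016] [0.0498 0.008  0.1116] [0.0145 0.0008 0.1048]
tcp [0.4603 0.0902 0.2005] yang -2.8865 tilt [-0.0002 -0.0007 -1.    ] t 11.15 F [0.3  0.35 0.83]
shift [-0.0005  0.0009  0.1285]
turn [ 0.0004 -0.0006  0.0005]
```

View pics/w5.png

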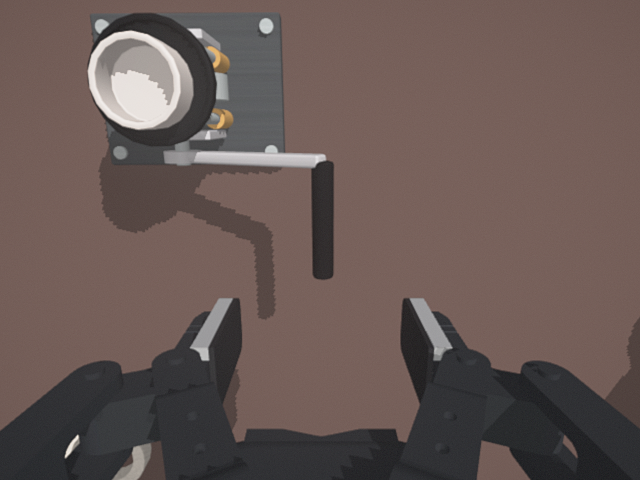

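The bar is centred between the fingers (px 323, rows 165–278). Descending and gripping it.

Call:
{"op": "apply_moves", "data": {"steps": [[[0, 0, 0], [0.002, 0.001, 0.04], 0.06], [[0, 0, 0], [0.002, 0.001, 0.08], 0.06], [[0, 0, 0], [0.002, 0.001, 0.108], 0.06], [[0, 0, 0], [0.002, 0.001, 0.122], 0.05], [[0, 0, 0], [0.002, 0.001, 0.127], 0.04], [[0, 0, 0], [0.002, 0.001, 0.127], 0.025], [[0, 0, 0], [0.002, 0.001, 0.127], 0.01], [[0, 0, 0], [0.002, 0.001, 0.127], 0.008]], "squeeze": 25}}

```text
clock: 11.95
tcp_pos: [0.459, 0.0878, 0.0741]
tool_rot: [0.0, 0.791, -0.612, -0.0]
wrist_force: [-1.7, -0.2, -1.3]
finger_gap: 0.153
finger_force: 24.4
```

Call:
{"op": "apply_moves", "data": {"steps": [[[0, 0, 0], [0, 0, 0], 0.008], [[0, 0, 0], [0, 0, 0], 0.008], [[0, 0, 0], [0, 0, 0], 0.008]]}}

```text
clock: 12.25
tcp_pos: [0.459, 0.0879, 0.074]
tool_rot: [0.0, 0.791, -0.611, -0.0]
wrist_force: [-2.7, -1.2, 2.0]
finger_gap: 0.151
finger_force: 24.7
```

Run:
```python
from h import *
s=readout.state(); p=np.array(s["tcp_pos"]); X=np.array([.968,.252]);Y=np.array([-.252,.968])
d=p[:2]-[.580,.0235]; print("x' y'",d@X,d@Y,"z",p[2])
th0=np.arcsin(-d@X/.11); print("phi",th0,"axis z implied",.045+.11*np.cos(th0), s["finger_gap"]*.0854)
go([0,0,0],-2.887)
k=np.linspace(0,th0,25)[1:]
sx=d@X+.11*np.sin(th0-k); sz=.11*(np.cos(th0-k)-np.cos(th0))
print(np.c_[-( sx-d@X)*0-(-.11*np.sin(th0-k)-d@X),-sz].round(4).tolist())
```

```text
x' y' -0.10092772873663672 0.09278883015119521 z 0.07402641219362449
phi 1.1618109946220057 axis z implied 0.08874464049530953 0.012904274928056255
tcp [0.459  0.0879 0.074 ] yang -2.8866 tilt [-2.e-04 -3.e-04 -1.e+00] t 12.25 F [-2.75 -1.18  2.  ]
shift [-0.0308  0.4663  0.0741]
turn [ 0.0003 -0.0002  0.0004]
[[-0.0022, -0.0048], [-0.0047, -0.0096], [-0.0074, -0.0141], [-0.0103, -0.0186], [-0.0134, -0.0229], [-0.0168, -0.0271], [-0.0203, -0.0311], [-0.024, -0.0349], [-0.0279, -0.0385], [-0.032, -0.0419], [-0.0362, -0.0452], [-0.0406, -0.0482], [-0.0451, -0.051], [-0.0497, -0.0536], [-0.0545, -0.056], [-0.0594, -0.0581], [-0.0644, -0.06], [-0.0694, -0.0616], [-0.0746, -0.063], [-0.0798, -0.0642], [-0.085, -0.0651], [-0.0903, -0.0657], [-0.0956, -0.0661], [-0.1009, -0.0663]]
```

Call:
{"op": "apply_moves", "data": {"steps": [[[0, 0, 0], [0, -0.0022, -0.0048], 0.008], [[0, 0, 0], [0, -0.0047, -0.0096], 0.008], [[0, 0, 0], [0, -0.0074, -0.0141], 0.008], [[0, 0, 0], [0, -0.0103, -0.0186], 0.008], [[0, 0, 0], [0, -0.0134, -0.0229], 0.008], [[0, 0, 0], [0, -0.0168, -0.0271], 0.008], [[0, 0, 0], [0, -0.0203, -0.0311], 0.008], [[0, 0, 0], [0, -0.024, -0.0349], 0.008]]}}

```text
clock: 13.05
tcp_pos: [0.4803, 0.0936, 0.1085]
tool_rot: [0.002, 0.791, -0.612, -0.002]
wrist_force: [-8.5, 1.0, 0.9]
finger_gap: 0.149
finger_force: 24.4
```

Call:
{"op": "apply_moves", "data": {"steps": [[[0, 0, 0], [0, -0.0039, -0.0036], 0.008], [[0, 0, 0], [0, -0.008, -0.007], 0.008], [[0, 0, 0], [0, -0.0122, -0.0103], 0.008], [[0, 0, 0], [0, -0.0166, -0.0133], 0.008], [[0, 0, 0], [0, -0.0211, -0.0161], 0.008], [[0, 0, 0], [0, -0.0257, -0.0187], 0.008], [[0, 0, 0], [0, -0.0305, -0.0211], 0.008], [[0, 0, 0], [0, -0.0354, -0.0232], 0.008]]}}

```text
clock: 13.85
tcp_pos: [0.5153, 0.1028, 0.1333]
tool_rot: [0.001, 0.791, -0.611, -0.001]
wrist_force: [-9.5, -0.5, 7.2]
finger_gap: 0.147
finger_force: 24.8
```

```bash
cat > pos.py <<'E'
from h import *
np.set_printoptions(precision=4,suppress=True)
s=readout.state(); p=np.array(s["tcp_pos"]); X=np.array([.968,.252]);Y=np.array([-.252,.968])
d=p[:2]-[.580,.0235]; print("x' y'",d@X,d@Y,"z",p[2], "phi",np.arcsin(-d@X/.11), s["finger_gap"]*.0854,s["finger_force"])
go([0,0,0],-2.887)
f=optics.grab_frame("scene"); P=cloud(f); I=f["image"].astype(int)
m=(np.hypot(P[...,0]-.58,P[...,1]-.026)<.05)&(P[...,2]>.1)&(P[...,2]<.13)&(I.min(2)>130); q=P[m]
print("dish",m.sum(),np.nanmedian(q,0),q.min(0),q.max(0))
I=f["image"][150:310,230:410]
import sys
cv2.imwrite("pics/"+sys.argv[1],cv2.cvtColor(cv2.resize(I,None,fx=4,fy=3.7,interpolation=3),cv2.COLOR_RGB2BGR))
E
python3 pos.py p1.png
```

```text
x' y' -0.04261120321661905 0.09300894006203936 z 0.13331868642100803 phi 0.3977821105012766 0.012534673397398107 24.842427670955658
tcp [0.5153 0.1028 0.1333] yang -2.8863 tilt [-0.0029 -0.0011 -1.    ] t 13.85 F [-9.54 -0.52  7.22]
shift [-0.0308  0.5242  0.1349]
turn [ 0.0031 -0.0003  0.0007]
dish 526 [0.5763 0.0268 0.1098] [0.544  0.0023 0.1001] [0.6062 0.0668 0.123 ]
```

Call:
{"op": "apply_moves", "data": {"steps": [[[0, 0, 0], [0, -0.005, -0.0019], 0.008], [[0, 0, 0], [0, -0.01, -0.0035], 0.008], [[0, 0, 0], [0, -0.0152, -0.0049], 0.008], [[0, 0, 0], [0, -0.0204, -0.0061], 0.008], [[0, 0, 0], [0, -0.0256, -0.007], 0.008], [[0, 0, 0], [0, -0.0309, -0.0076], 0.008], [[0, 0, 0], [0, -0.0362, -0.008], 0.008], [[0, 0, 0], [0, -0.041, -0.0082], 0.008]]}}

```text
clock: 14.7
tcp_pos: [0.5566, 0.1136, 0.1417]
tool_rot: [-0.0, 0.791, -0.611, 0.0]
wrist_force: [-6.6, -0.2, 4.1]
finger_gap: 0.149
finger_force: 24.6
```

Call:
{"op": "apply_moves", "data": {"steps": [[[0, 0, 0], [0, 0, 0], 0.008], [[0, 0, 0], [0, 0, 0], 0.008]]}}

```text
clock: 14.9
tcp_pos: [0.5573, 0.1138, 0.1416]
tool_rot: [-0.001, 0.791, -0.611, 0.001]
wrist_force: [-4.7, 0.2, 5.8]
finger_gap: 0.151
finger_force: 24.8
```

```bash
python3 pos.py p2.png
```

```text
x' y' 0.0007833306285366941 0.09313794872574344 z 0.14161428303329793 phi -0.007121247720985591 0.012867918089260782 24.80008989572525
tcp [0.5573 0.1138 0.1416] yang -2.886 tilt [ 0.0024  0.0006 -1.    ] t 14.9 F [-4.75  0.17  5.85]
shift [-0.0308  0.5683  0.1402]
turn [-0.0025 -0.      0.001 ]
dish 562 [0.5759 0.0283 0.1113] [0.5556 0.0021 0.1002] [0.6055 0.0753 0.1299]
```

View pics/p2.png

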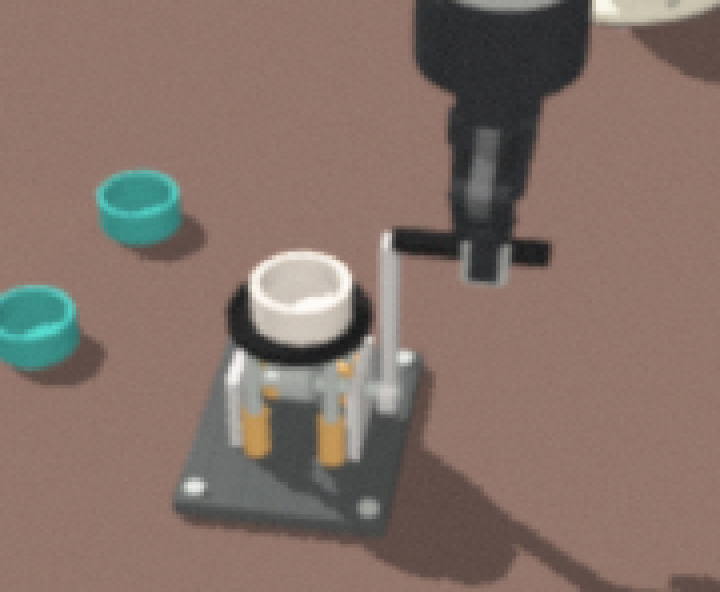

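The lever stands upright (px 388, rows 235–400) in the grip, and the dish sits level inside the rim at (300,295). Settling, then handing in.

Call:
{"op": "apply_moves", "data": {"steps": [[[0, 0, 0], [0, 0, 0], 0.008], [[0, 0, 0], [0, 0, 0], 0.008], [[0, 0, 0], [0, 0, 0], 0.008], [[0, 0, 0], [0, 0, 0], 0.008]]}}

```text
clock: 15.35
tcp_pos: [0.5573, 0.1138, 0.1416]
tool_rot: [-0.001, 0.792, -0.611, 0.001]
wrist_force: [-4.4, 0.4, 6.3]
finger_gap: 0.152
finger_force: 24.8
```

```bash
python3 pos.py p3.png; python3 -c "
from h import *
print(ticket.job_done())"
```

```text
x' y' 0.0007399772240996954 0.0931330190857027 z 0.1415924124145163 phi -0.006727116411779895 0.013016886749086399 24.791706204414368
tcp [0.5573 0.1138 0.1416] yang -2.8859 tilt [ 0.0027  0.0007 -1.    ] t 15.35 F [-4.41  0.39  6.33]
shift [-0.0309  0.5683  0.14  ]
turn [-0.0028 -0.      0.0011]
dish 559 [0.5757 0.028  0.1118] [ 0.5536 -0.0074  0.1001] [0.6062 0.0755 0.1297]
the job is handed in; nothing more can be done
None
```

I handed the job in at about 15 s with the white dish released on the stage, within about 1 mm of its centre, and the gripper holding the lever upright (about 0.01 rad off by my measurement); no verdict was returned.

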